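Move the tote divider and lay in the long trunking

ROBOT

A 7-joint arm with a two-finger parallel gripper is mounted at the origin on the work surface. World frame = base frame: x ahead of the robot, y to its left, z up, the work surface at z = 0. Lengths are in m, angles in degrees, forces in N, time in s.
With the tool pointing down it reaches from about 0.4 to 0.875 m from the base axis. Payload 6.5 kg.
Tool frame: the origin (TCP) lies on the centre line of the jaws, within the pads' length; the fingertips stand 25 mm ahead of it and the grasp point (between the pads) lies 6 mm ahead of it (manip.nose_length is the z of the fingertips in the tool frame, in m); z points along the fingers, y is the line along which they close (so a half turn about z gives the same grasp; the last joint's range is limited). The gripper opens to 88 mm and grips with 3 to 60 N. Pads are 18 mm wide; open, the fingers measure 123 mm over their backs; the gripper's body (75 mm by 187 mm) begins 45 mm behind the grasp point.
Start: joints at [67.54, 30.733, -0.252, 88.115, 0.149, 61.152, -4.079], TCP at [0.208, -0.616, 0.264] pointing down, gripper open.
Joint ranges: [-154.64, 154.64], [-21.42, 123.67], [-72.66, 72.17], [13.99, 137.28], [-74.86, 254.86], [10.95, 109.41], [-158.01, 158.01]. Speed limits (degrees/s): [136.94, 136.94, 180, 180, 180, 180, 180].

INTERFACE

Orientations are given as a 3x3 rotation matrix whose columns are the frame's x, y, z axes.
In Python, from rig import manip gives the robot as it stands. Calls block until the motion is done:
- manip.movep(position, orientation): joint-space move of the TCP to a pose.
- manip.movel(position, ori=None, max_speed=0.15): straight line of the TCP; ori=None keeps the orientation; max_speed is the mean speed in m/s.
- manip.set_joints(angles): joint-space move.
- manip.set_gripper(opening, grasp_force=None): finger opening in m; grasp_force is the grip in N (None keeps the last); returns when the fingers have stopped.
- manip.pause(seconds).
- manip.solve_ik(position, orientation): joint angles nearest the present ones, or None.
- manip.get_obs(): the state.
- manip.camera(name): name is "side" or "top"; returns a dict with "img" (480x640x3 uint8, red, green, blue), "camera_matrix" (3x3 intrinsics, pixels), "camera_from_world" (4x4, takes a point from world to camera coordinates). Camera axes: x right, y up, looking along -z (the intrinsics and any distortion apply to the point x, -y, -z); pixel columns grow to the right and rows downward; lengths in m; the calibration is good to about 2 mm. A picture is of the moment at which its call begins. There is no depth.
A pose or a line that the arm cannot do raises manip.MotionError and nothing moves.
- manip.close_job(): hands the job in; it is judged then, once.
The state is a dict: "time": time; "joint_pos": joint angles; "dq": joint speeds; "joint_efforts": joint torques, N m; "position": TCP position; "orientation": TCP orientation; "contact_force": force on the tool from outside, world axes, zero at the start; "torque": the same for the moment, N m; "opening": finger opening in m; "grasp_force": force on a finger pad.
Only numpy, scipy, OpenCV 4.12 (cv2) and the standard library are available. Lean on these libraries where they do the work, as an engineer would, in place of code of your own. Each camera call takes 0.05 s, during which the arm holds its last target. There are 200 camera calls.

TASK

In the blue tote, slide the yellow divider towards the green contact block until the other bay is long enough for the long piece of grey wiring trunking, but stop short of the block so that it stays where it lies. Then take the long piece (not the short one) from the black mat and lay it lengthwise in that larger bay, flat on the tote's floor with its smooth lid still on top.

Things in the scene. Friction and masses are not known exactly. Their poses are not given: they have to be found in the camera images.
- tote: Open blue tote fixed to the bench, 138 x 278 x 48 mm outside, walls and floor 4 mm (inside 130 x 270). Origin: centre of its underside. y runs along its length, the divider's way; x across, z up. The green contact block lies at the +y end (inner face at y = +135 mm); the bay to enlarge is the -y one (from y = -135 mm).
- divider_tab (a point): Centre of the upright tab on the yellow divider, a 6 mm plate across the tote that slides along the tote's y (2 N friction, stays put, travel +-90 mm about the tote's middle; starts 0 to 50 mm to the -y side). Tab: 40 mm along x, 10 mm thick along y, 36 mm tall, 48 to 84 mm above the bench; this point at 66 mm. Axes as the tote's.
- contact_block_mid (a point): Centre (half-way up) of the loose green contact block that lies on the floor of the tote's +y bay near the end wall: 45 mm (x, across the tote) x 40 mm (y, along it) x 34 mm tall, 50 g.
- long_trunking_mid (a point): Centre (half-way up) of the long wiring trunking, light grey, slotted sides, smooth lid: 30 mm wide (x) x 160 long (y) x 40 tall (z, up), about 110 g, stiff. It lies lid up on a black mat 2 mm thick, within 30 degrees of world y. An 80 mm piece, not wanted, lies about 110 mm away in x, some 55 mm or more clear of its middle.
There are look-alikes about, which are no part of the job. Leave any brown look-alike of the part that bears contact_block_mid alone.

How it is judged:
By the outcome, as a careful person would: the job done as asked, in the order asked, and still so for the second after the job is handed in, with the robot touching nothing.
It also fails if it takes over 48 s, if anything falls off the work surface, if the arm or the gripper's body presses on something with over 40 N, if the wrist force passes 120 N, or if a joint passes its speed limit or range.

## Working session

There is one attempt and no reset: what is moved stays moved. The work goes in short steps, each a Python script; the robot and the scene stay as the last script left them, time stands still between calls to the robot, and variables do not carry over. Pictures are saved under pics/ and viewed, at most 10 in all, crops included, and the job is handed in when it is done.

```bash
ls; mkdir -p pics; python3 - <<'E'
from rig import manip
import cv2
for n in("top","side"):
    c=manip.camera(n); cv2.imwrite(f"pics/{n}0.png",c["img"][:,:,::-1]); print(n,c["camera_matrix"],c["camera_from_world"],[k for k in c])
    for k in c:
        if 'dist' in k: print(c[k])
print(manip.get_obs()["time"],manip.nose_length)
E
```

```text
pics
top [[474.90455293   0.         320.57461327]
 [  0.         474.90455293 238.88990387]
 [  0.           0.           1.        ]] [[ 0.02424559 -0.99965033  0.01055301  0.01251003]
 [ 0.98506749  0.02568908  0.17024136 -0.49778961]
 [-0.17045293  0.00626783  0.98534589 -0.82553309]
 [ 0.          0.          0.          1.        ]] ['img', 'camera_matrix', 'camera_from_world']
side [[511.58905571   0.         324.87119393]
 [  0.         511.58905571 236.36283839]
 [  0.           0.           1.        ]] [[ 0.99336214 -0.11361638  0.0179714  -0.49782356]
 [ 0.06699472  0.69844677  0.71251935 -0.10716171]
 [-0.09350593 -0.70658576  0.70142228 -0.9399234 ]
 [ 0.          0.          0.          1.        ]] ['img', 'camera_matrix', 'camera_from_world']
0.1 0.025
```

View pics/top0.png

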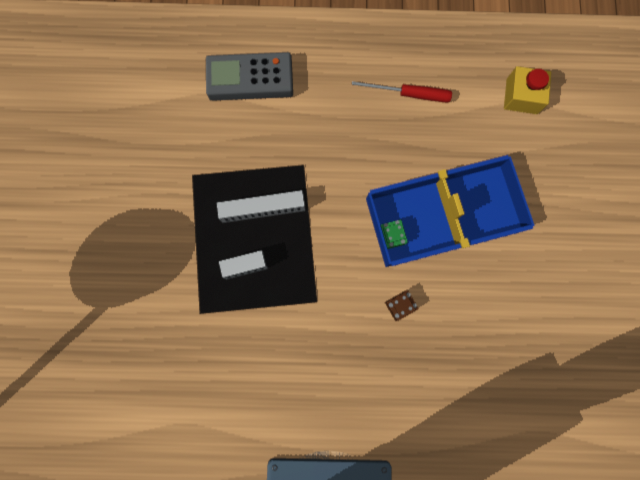

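View pics/side0.png

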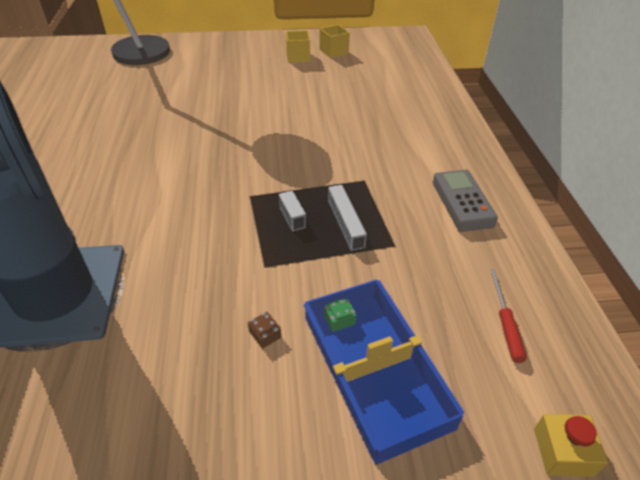

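The top view shows the tote with corners at about (368,193), (512,157), (532,226) and (387,265), the divider tab near (455,206) and the green block at (395,233). The long trunking is at about (261,206). The side view agrees with this. I'll zoom in on the tote and segment the trunking.

```bash
cat > h.py <<'E'
import numpy as np, cv2
from rig import manip
def proj(c,P):
    P=np.atleast_2d(P); T=c["camera_from_world"]; q=P@T[:3,:3].T+T[:3,3]; q=q*[1,-1,-1]
    u=q@c["camera_matrix"].T; return u[:,:2]/u[:,2:]
def back(c,uv,z):
    uv=np.atleast_2d(np.array(uv,float)); T=c["camera_from_world"]; R=T[:3,:3]; o=-R.T@T[:3,3]
    d=np.c_[uv,np.ones(len(uv))]@np.linalg.inv(c["camera_matrix"]).T*[1,-1,-1]@R
    return o+d*((z-o[2])/d[:,2])[:,None]
def down(a):  # tool down, closing axis y along world angle a (rad)
    y=np.array([np.cos(a),np.sin(a),0]); z=np.array([0,0,-1.]); return np.c_[np.cross(y,z),y,z]
E
python3 - <<'E'
from h import *
c=manip.camera("top"); s=manip.camera("side")
for n,k,(x,y,w,h),f in(("t",c,(355,145,190,130),4),("s",s,(295,275,175,190),3)):
    cv2.imwrite(f"pics/{n}1.png",cv2.resize(k["img"][y:y+h,x:x+w,::-1],None,fx=f,fy=f,interpolation=cv2.INTER_CUBIC))
for k,(x,y,w,h) in((c,(205,180,105,50)),(s,(322,180,52,75))):
    im=k["img"][y:y+h,x:x+w].astype(int); m=((im.min(2)>135)&(np.ptp(im,axis=2)<45)).astype(np.uint8)
    n,l,st,_=cv2.connectedComponentsWithStats(m); i=1+st[1:,4].argmax()
    p=np.argwhere(l==i)[:,::-1]+[x,y]; q=back(k,p,0.042)[:,:2].astype(np.float32)
    print(st[i],q.mean(0),cv2.minAreaRect(q))
E
```

```text
[  12   11   87   27 1281] [0.5600174 0.138917 ] ((0.560340940952301, 0.1386559158563614), (0.02905966341495514, 0.15846265852451324), 9.962152481079102)
[  7   5  36  52 743] [0.5604895 0.1337113] ((0.5596023201942444, 0.1374882310628891), (0.029547642916440964, 0.15936747193336487), 9.898824691772461)
```

View pics/t1.png

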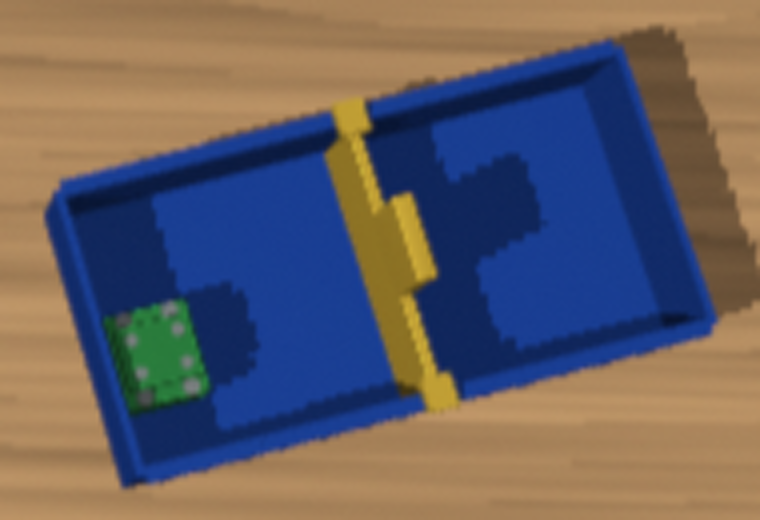

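View pics/s1.png

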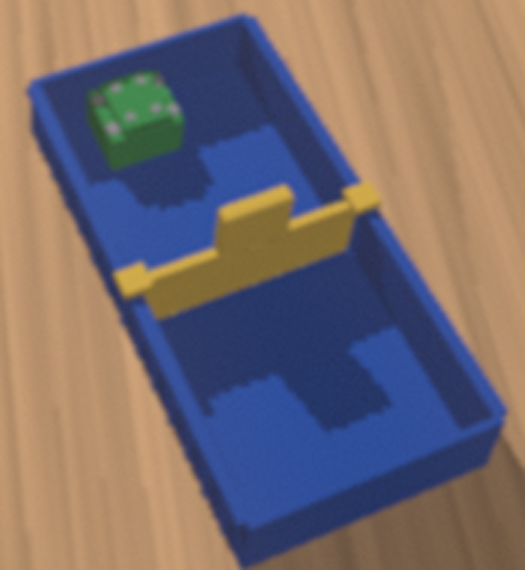

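The crops show the tote rim, tab and block clearly, and the block lies against the +y end. I'll fit all three from these corner points.

```bash
python3 - <<'E'
from h import *
from scipy.optimize import least_squares
c=manip.camera("top"); s=manip.camera("side")
T=lambda p:np.array(p)/4+[355-.375,145-.375]; S=lambda p:np.array(p)/3+[295-.33,275-.33]
# order: (-x? ) outer corners local (+x+y),(+x-y),(-x-y),(-x+y)
L=np.array([[.069,.139],[.069,-.139],[-.069,-.139],[-.069,.139]])
wt=back(c,T([(62,184),(620,43),(713,325),(138,473)]),.048)[:,:2]
ws=back(s,S([(247,15),(503,410),(243,530),(30,85)]),.048)[:,:2]
def f(p,w): 
    a=p[2]; R=np.array([[np.cos(a),-np.sin(a)],[np.sin(a),np.cos(a)]]); return (L@R.T+p[:2]-w).ravel()
for w in (wt,ws):
    r=least_squares(f,[.55,-.25,0.2],args=(w,)); print(r.x,np.degrees(r.x[2]),np.round(r.fun*1e3,1))
r=least_squares(lambda p:np.r_[f(p,wt),f(p,ws)],[.55,-.25,.2]).x; print(r)
a=r[2]; R=np.array([[np.cos(a),-np.sin(a)],[np.sin(a),np.cos(a)]])
loc=lambda w:np.round((w[:,:2]-r[:2])@R*1e3,1).tolist()
print("tab top",loc(back(c,T([(388,200),(410,195),(437,275),(413,283)]),.084)))
print("tab side",loc(back(s,S([(218,212),(222,222),(293,198),(288,186)]),.084)))
print("blk top",loc(back(c,T([(117,315),(183,300),(208,387),(137,407)]),.038)))
print("blk side",loc(back(s,S([(90,90),(160,72),(182,105),(103,130)]),.038)))
np.save("tote.npy",r)
E
```

```text
[ 0.56024809 -0.2135922   0.27562853] 15.792351524166085 [-0.6  3.4 -0.6 -1.8  0.9 -2.5  0.3  1. ]
[ 0.55821044 -0.21327806  0.28547389] 16.356449207173036 [-1.8  2.5 -0.3 -5.2  3.  -0.4 -0.9  3.2]
[ 0.55922926 -0.21343513  0.28054498]
tab top [[18.3, 3.4], [18.0, -6.8], [-19.7, -7.4], [-20.5, 4.0]]
tab side [[-21.2, -1.3], [-21.9, -7.3], [18.0, -8.0], [19.1, -0.6]]
blk top [[6.0, 125.2], [5.1, 93.6], [-37.1, 94.0], [-37.8, 128.2]]
blk side [[-37.1, 126.9], [6.0, 123.9], [7.8, 97.3], [-41.1, 98.0]]
```

```bash
cat >> h.py <<'E'
tote=np.load("tote.npy"); A=tote[2]
def W(x,y,z): 
    c,s=np.cos(A),np.sin(A); return [tote[0]+c*x-s*y,tote[1]+s*x+c*y,z]
def best(p,a):
    q0=np.array(manip.get_obs()["joint_pos"]); c=[]
    for b in(a,a+np.pi):
        q=manip.solve_ik(p,down(b))
        if q is not None: c.append((np.abs(np.array(q)-q0).max(),b))
    return down(min(c)[1])
def st(m): o=manip.get_obs(); print(m,round(o["time"],2),np.round(o["position"],4),round(o["opening"],4),np.round(o["grasp_force"],1),np.round(o["contact_force"],1))
E
python3 - <<'E'
from h import *
manip.set_gripper(.05)
p=W(-1,-2.5,0); x,y=-.001,-.003
O=best(W(x,y,.16),A+np.pi/2); manip.movep(W(x,y,.16),O); st("above")
manip.movel(W(x,y,.078)); st("down")
manip.set_gripper(0,8); st("grip")
manip.movel(W(x,.055,.078),max_speed=.06); st("slid")
manip.set_gripper(.05); manip.movel(W(x,.055,.17)); st("up")
c=manip.camera("top"); cv2.imwrite("pics/t2.png",c["img"][:,:,::-1])
c=manip.camera("side"); cv2.imwrite("pics/s2.png",c["img"][:,:,::-1])
E
```

```text
above 2.97 [ 0.5587 -0.2182  0.1602] 0.0496 0.0 [-0.5  0.3 -0.1]
down 3.67 [ 0.5596 -0.217   0.0786] 0.05 0.0 [ 0.5 -0.4 -0.1]
grip 4.35 [ 0.5592 -0.2168  0.0782] 0.0101 8.0 [0.4 0.2 1.6]
slid 5.47 [ 0.5428 -0.1599  0.0781] 0.0099 8.0 [-1.8  0.6  6.7]
up 6.97 [ 0.5424 -0.1608  0.1693] 0.0502 0.0 [-0.4  0.4  0.8]
```

View pics/s2.png

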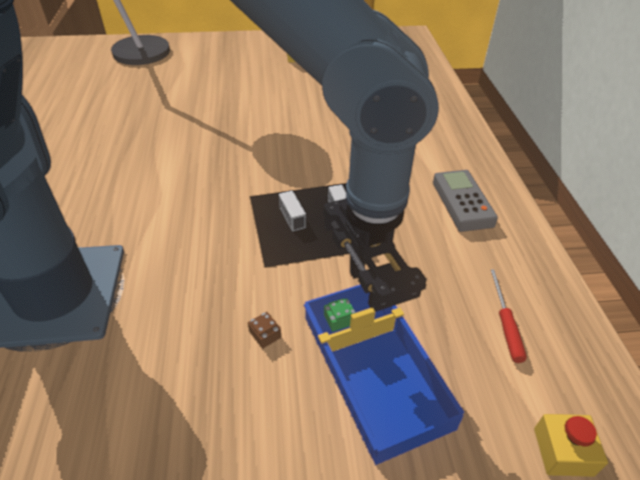

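The divider now stands near (360,330) in the side view, and the green block is undisturbed at (340,313). Next I'll pick up the trunking.

```bash
python3 - <<'E'
from h import *
a=np.radians(9.9); p=[.560,.138]
manip.set_gripper(.06)
O=best(p+[.16],a); manip.movep(p+[.16],O); manip.movel(p+[.037]); st("down")
manip.set_gripper(0,25); st("grip")
manip.movel(p+[.17]); st("lift")
c=manip.camera("side"); s=c["img"][:,:,::-1]; 
t=manip.camera("top")["img"][:,:,::-1]
cv2.imwrite("pics/lift.png",np.hstack([s[100:400,150:550],t[100:400,150:550]]))
E
```

```text
down 9.54 [0.5607 0.1382 0.0378] 0.0599 0.0 [ 0.3 -0.3  0.9]
grip 10.1 [0.5602 0.138  0.0373] 0.0299 25.0 [0.  0.  3.1]
lift 11.13 [0.5593 0.1377 0.169 ] 0.0297 25.0 [ 0.8  0.2 -2.2]
```

View pics/lift.png

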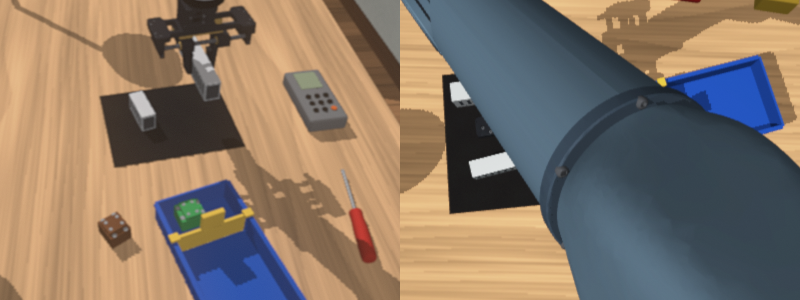

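The side view shows the long piece held level at about (207,70), and the short one still on the mat. Now I'll place it.

```bash
python3 - <<'E'
from h import *
o=manip.get_obs(); y=o["orientation"]; y=np.array(y)[:,1]
b=A if np.dot(y[:2],[np.cos(A),np.sin(A)])>0 else A+np.pi
manip.movep(W(0,-.046,.18),down(b)); st("above")
manip.movel(W(0,-.046,.07)); st("near")
manip.movel(W(0,-.046,.0395),max_speed=.04); st("down")
manip.set_gripper(.05); st("rel")
manip.movel(W(0,-.046,.18)); st("up")
manip.movep([.35,-.5,.3],down(b)); st("away")
im=[]
for n,(x,y) in(("top",(350,140)),("side",(270,270))): im.append(cv2.resize(manip.camera(n)["img"][y:y+200,x:x+200,::-1],None,fx=2,fy=2,interpolation=cv2.INTER_CUBIC))
cv2.imwrite("pics/end.png",np.hstack(im))
E
```

```text
above 12.7 [ 0.5726 -0.2555  0.18  ] 0.0296 25.0 [ 0.5  0.7 -1.5]
near 13.58 [ 0.5728 -0.2576  0.0709] 0.0299 25.0 [ 0.8  0.2 -0.5]
down 14.49 [ 0.5721 -0.2576  0.0394] 0.03 25.0 [-0.3 -0.9 -1.7]
rel 14.97 [ 0.5721 -0.2576  0.0396] 0.0497 0.0 [-0.4 -0.4 -0.3]
up 16.06 [ 0.5713 -0.2575  0.179 ] 0.0501 0.0 [ 0.4  0.3 -0.5]
away 17.38 [ 0.3514 -0.4986  0.2995] 0.0501 0.0 [ 0.1 -0.4 -0.1]
```

View pics/end.png

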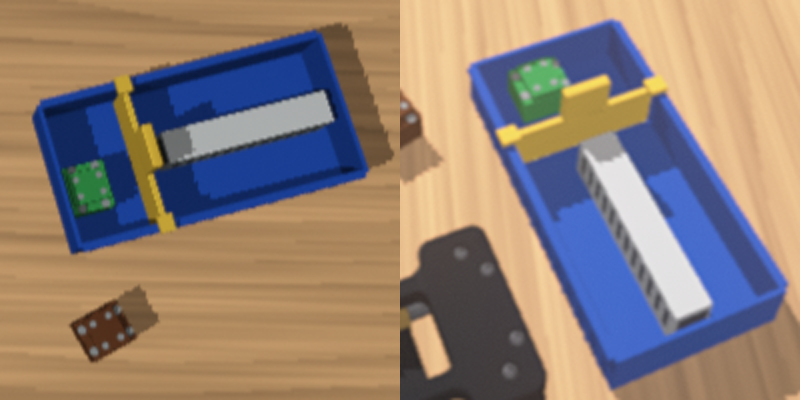

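The trunking lies flat with its lid up, running lengthwise in the larger bay. The divider is clear of the block, and the block hasn't moved.

```bash
python3 -c "
from rig import manip
print(manip.close_job())"
```

```text
the job is handed in; nothing more can be done
None
```

The job is handed in: I slid the divider to about 55 mm on the +y side, about 35 mm short of the green block, which did not move, and laid the long trunking flat, lid up and lengthwise in the larger bay.

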